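# Top up the sprung soap bin on the grooming bench

### The job

Put the spare round soap puck flat on top of the one already in the small clear sprung-floor bin and push the pile down into the bin until the top of the spare puck is level with the bin's rim, and let go. Leave the oblong soap bar where it lies.

Things in the scene. Friction and masses are not known exactly. Their poses are not given: they have to be found in the camera images.
- spare_puck: Round olive-coloured soap puck, a plain disc 62 mm in diameter and 32 mm thick with 4 mm rounded edges, 70 to 120 g, lying flat and alone on the bench. Origin at the centre of its underside, z up. It is picked from above across its diameter.
- loaded_puck: The same kind of soap puck (62 mm diameter, 32 mm thick), already lying flat on the sprung floor inside the bin; its top stands 10 mm above the rim at the start. Origin at the centre of its underside, z up.
- bin: Small square clear acrylic bin fixed to the bench, open on top: 92 mm square outside, 84 mm inside, rim 90 mm above the bench. Origin at the centre of its underside, z up, x and y along its sides. An 80 mm square platform inside carries the pile and slides down on a stiff spring: 6 to 12 N pushes it, pucks alone do not sink it, it stays where left. At its lower stop two pucks lie 14 mm too deep.
- oblong_bar: Bystander: oblong soap bar of the same colour, 86 x 50 x 30 mm (x, y, z), lying flat on the bench. Origin at the centre of its underside. A flat round metal tin (84 mm diameter, 20 mm high), a grey bowl and a comb also lie about, and are not needed.
Mind the look-alikes: they are no part of the job. Leave any purple look-alike of the spare_puck alone. What is shaped like the loaded_puck but purple or turquoise is not meant.

How it is judged (in metres and radians):
At the end, for the whole second after the job is handed in: Both pucks lie in the bin, flat within 10 degrees and centred within 18 mm, the spare one on top of the other; the top of the spare puck is level with the rim within 10 mm above or below; everything is released and at rest (horizontal distance between each of spare_puck, loaded_puck and bin below 0.018 m and z of spare_puck in the frame of bin between 0.048 and 0.068 m and angle between each of spare_puck, loaded_puck's own z axis and vertical below 0.175 rad and z of loaded_puck in the frame of bin between 0.014 and 0.038 m and linear speed of spare_puck below 0.02 m/s); the robot touches nothing.
It fails at once if the oblong soap bar is moved by more than 30 mm (distance of oblong_bar from where it was at the start of the episode above 0.03 m).
It also fails if it takes over 42 s, if anything falls off the work surface, if the arm or the gripper's body presses on something with over 40 N, if the wrist force passes 120 N, or if a joint passes its speed limit or range.

### The arm

A 6-joint arm with a two-finger parallel gripper is mounted at the origin on the work surface. World frame = base frame: x ahead of the robot, y to its left, z up, the work surface at z = 0. Lengths are in mm, angles in rad, forces in N, time in s.
With the tool pointing down it reaches from about 350 to 875 mm from the base axis. Payload 4.2 kg.
Tool frame: the origin (TCP) lies at the very end of the fingers, on their centre line; the grasp point (between the pads) lies 19 mm behind it (arm.grip_point_offset is the distance from the TCP to the grasp point, in mm); z points along the fingers, y is the direction in which the jaws open and shut (so a half turn about z gives the same grasp; the last joint's range is limited). The gripper opens to 85 mm and grips with 20 to 120 N. Pads are 22 mm wide; open, the fingers measure 114 mm over their backs; the gripper's body (76 mm by 85 mm) begins 54 mm behind the grasp point. The pads swing forward as they close: fully open they stand 13 mm farther back than shut.
Start: joints at [1.43, 0.385, 0.008, 0, -1.194, -0.259], TCP at [243.238, 575.703, 231.312] pointing down, gripper open.
Joint ranges: [-3.14, 3.14], [-1.21, 2.06], [-1.07, 1.41], [-3.16, 2.05], [-2.99, -0.16], [-3.1, 3.1]. Speed limits (rad/s): [2.79, 2.79, 3.14, 3.14, 3.14, 3.14].

### API

Orientations are given as a unit quaternion [x, y, z, w].
In Python, from bench import arm gives the robot as it stands.
- The arm moves only by the tool drive_tool, never from a script. Its argument "steps" is a list of rows, each a list of 5 numbers: the shift along the tool's x, y, z in m, then the turn about the tool's z in degrees, then the finger opening in m, from 0 to 0.0854. A call has 1 to 20 rows; each row shifts and turns the commanded pose from where the row before left it, along the tool's axes as they then stand; what a row does not reach is not made up. A row lasts 1/10 s, in which the tool goes at most 50 mm and 8.59 degrees, less where a joint would pass 70% of its speed; a pose out of reach is approached as far as the arm can. A call is refused whole if a number of a shift passes 0.05 or a number of a turn 8.59, either way. A call with a gripper value outside its range is refused whole. The fingers move at their own pace and stop on an object; the grip force is fixed at half the most. Time passes only in rows, so rows that do not move let the fingers close. It gives the time, the measured TCP pose, the force and the opening at its end, in the units of the state.
- arm.read_state(): the state, without advancing time (a new reading comes with each control period).
- arm.get_image(name): name is "scene" or "top" or "wrist"; returns (picture, depth): 384x512x3 uint8, blue, green, red; 384x512 float32, mm along the optical axis (not along the pixel's ray), 0 where there is no reading.
- arm.camera_params(name): a dict with "K" (3x3 intrinsics, pixels), "world_to_cam" (4x4, takes a point from world to camera coordinates); the wrist camera has in their place "mount" (4x4, takes a point from camera to tool coordinates, whose origin is the TCP and whose axes are the flange's). Camera axes: x right, y up, looking along -z (the intrinsics and any distortion apply to the point x, -y, -z); pixel columns grow to the right and rows downward; lengths in mm; the calibration is good to about 2 mm. A picture is of the moment at which its call begins: read the wrist's pose just before it. camera_params takes no time and is no camera call.
- arm.job_done(): hands the job in, once; it reports no verdict.
The state is a dict: "clock": time; "joints": joint angles; "joint_vel": joint speeds; "joint_efforts": joint torques, N m; "position": TCP position; "ee_rot": TCP orientation; "contact_force": force on the tool from outside, world axes, zero at the start; "wrist_torque": the same for the moment, N m; "gripper_width": finger opening in mm.
Only numpy, scipy, OpenCV 4.12 (cv2) and the standard library are available. Lean on these libraries where they do the work, as an engineer would, in place of code of your own. Each camera call takes 0.05 s, during which the arm holds its last target.

## Working session

There is one attempt and no reset: what is moved stays moved. The work goes in short steps, Python scripts to look and compute and a tool call to move; the robot and the scene stay as the last step left them, time stands still between calls to the robot, and variables do not carry over. Pictures are saved under pics/ and viewed, and the job is handed in when it is done.

Besides the shell and the picture viewer there is one more tool, called in YAML: its name, and indented under it one key for each argument. drive_tool: Moves the arm, as the interface text tells. Its arguments: {"type":"object","properties":{"steps":{"type":"array"}},"required":["steps"]}

```bash
mkdir -p pics
python3 - <<'E'
from bench import arm
import cv2,numpy as np
print(arm.read_state())
for n in("top","scene"):
    im,d=arm.get_image(n); cv2.imwrite(f"pics/{n}0.png",im); np.save(f"{n}0.npy",d)
    print(n,arm.camera_params(n))
print(arm.camera_params("wrist"))
E
```

```text
{'clock': 0.0, 'joints': array([ 1.42956791e+00,  3.85560190e-01,  6.62889070e-03, -4.77709721e-04,
       -1.19400114e+00, -2.58556764e-01]), 'joint_vel': array([ 3.24701655e-04, -1.70415902e-03,  8.30344439e-04, -9.68944556e-04,
        1.54786219e-05,  1.50400966e-03]), 'joint_efforts': array([ 1.18432778e-03, -3.92282474e+01,  1.88405067e+01,  4.18628007e+00,
       -4.67404825e-03,  6.70877327e-06]), 'position': array([243.04891676, 575.17530394, 230.22374874]), 'ee_rot': array([ 9.80069826e-01, -1.98650311e-01, -1.59002258e-04,  1.07923514e-03]), 'contact_force': array([ 0.130339  , -0.55366151,  0.34545807]), 'wrist_torque': array([ 0.00109143,  0.03907724, -0.03017091]), 'gripper_width': 85.28617919176834}
top {'K': array([[364.02680183,   0.        , 255.792697  ],
       [  0.        , 364.02680183, 188.319921  ],
       [  0.        ,   0.        ,   1.        ]]), 'world_to_cam': array([[-1.80880144e-01, -9.83492423e-01,  5.00268806e-03,
         8.34377573e+01],
       [ 9.61119397e-01, -1.75681729e-01,  2.13038578e-01,
        -5.73508295e+02],
       [-2.08642946e-01, 
[... 483 characters left out ...]
4.04565287e+02],
       [ 6.07314330e-01, -1.73616462e-02,  7.94271917e-01,
        -1.32526402e+03],
       [ 0.00000000e+00,  0.00000000e+00,  0.00000000e+00,
         1.00000000e+00]])}
{'K': array([[296.68002573,   0.        , 257.50925827],
       [  0.        , 296.68002573, 194.8336445 ],
       [  0.        ,   0.        ,   1.        ]]), 'mount': array([[ 1.55979693e-04,  9.56250912e-01,  2.92547721e-01,
         7.52207603e+01],
       [ 9.99999727e-01,  6.21484615e-05, -7.36321489e-04,
        -5.73536361e-01],
       [-7.22289486e-04,  2.92547756e-01, -9.56250641e-01,
        -1.41341448e+02],
       [ 0.00000000e+00,  0.00000000e+00,  0.00000000e+00,
         1.00000000e+00]])}
```

View pics/top0.png

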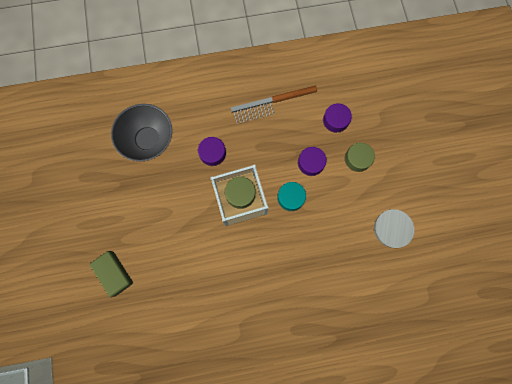

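View pics/scene0.png

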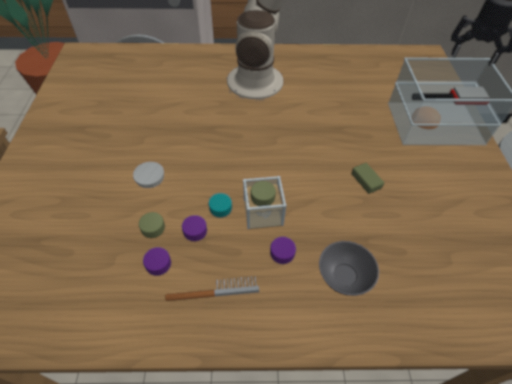

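```bash
cat > h.py <<'E'
import numpy as np,cv2
def unproj(u,v,d,K,T):
    c=np.stack([(u-K[0,2])/K[0,0]*d,-(v-K[1,2])/K[1,1]*d,-d,np.ones_like(d)])
    return (np.linalg.inv(T)@c)[:3].T
def proj(p,K,T):
    c=T@np.append(p,1); return np.array([K[0,2]+K[0,0]*c[0]/-c[2],K[1,2]+K[1,1]*c[1]/c[2]])
E
python3 - <<'E'
from bench import arm
from h import *
for n in("top","scene"):
    cp=arm.camera_params(n);K,T=cp["K"],cp["world_to_cam"]
    im=cv2.imread(f"pics/{n}0.png");d=np.load(f"{n}0.npy")
    hsv=cv2.cvtColor(im,cv2.COLOR_BGR2HSV)
    for name,lo,hi in(("olive",(27,70,40),(45,255,255)),("purple",(130,100,30),(160,255,255)),("turq",(85,150,50),(100,255,255))):
        m=cv2.inRange(hsv,lo,hi); nn,l,s,c=cv2.connectedComponentsWithStats(m)
        for i in range(1,nn):
            if s[i,4]<200: continue
            v,u=np.nonzero((l==i)&(d>0)); P=unproj(u.astype(float),v,d[v,u].astype(float),K,T)
            zt=np.percentile(P[:,2],90); q=P[abs(P[:,2]-zt)<4]
            (cx,cy),r=cv2.minEnclosingCircle(q[:,:2].astype(np.float32))
            print(n,name,s[i,4],c[i].round(),"ztop",zt.round(1),"mean",q.mean(0).round(1),"circ",round(cx,1),round(cy,1),round(r,1))
    if n=="top":
        v,u=np.mgrid[150:235,195:285];v=v.ravel();u=u.ravel()
        P=unproj(u.astype(float),v,d[v,u].astype(float),K,T); 
        rim=P[(P[:,2]>82)&(P[:,2]<97)]; 
        print("rim",len(rim),cv2.minAreaRect(rim[:,:2].astype(np.float32)),np.histogram(P[:,2],bins=range(-20,130,10)))
    print(n,"arm px",proj([243,575,230],K,T))
E
```

```text
top olive 652 [359. 157.] ztop 34.0 mean [ 617.2 -265.    32.5] circ 617.9 -265.3 30.6
top olive 754 [240. 192.] ztop 102.0 mean [570.9  12.9 100.5] circ 571.4 12.6 30.4
top olive 995 [109. 274.] ztop 32.2 mean [462.9 309.4  30.6] circ 464.1 308.3 46.6
top purple 635 [337. 117.] ztop 34.3 mean [ 718.5 -237.2   32.8] circ 718.9 -237.3 30.4
top purple 629 [211. 151.] ztop 34.2 mean [690.7  59.4  32.7] circ 690.9 59.7 30.2
top purple 636 [312. 161.] ztop 34.1 mean [ 627.2 -157.1   32.5] circ 627.5 -157.5 30.4
top turq 625 [291. 196.] ztop 34.2 mean [556.4 -96.1  32.6] circ 556.6 -96.0 30.4
rim 511 ((571.1005249023438, 15.769172668457031), (93.74451446533203, 93.75877380371094), 6.244441032409668) (array([   0, 1457, 3342,   79,   99,  410,   45,   53,  662,  210,  230,
        560,  475,    0]), array([-20, -10,   0,  10,  20,  30,  40,  50,  60,  70,  80,  90, 100,
       110, 120]))
top arm px [-125.91104173  473.37537557]
scene olive 490 [368. 177.] ztop 30.9 mean [467.8 308.7  29.5] circ 465.6 309.6 43.6
scene olive 391 [263. 193.] ztop 100.8 mean [577.   13.5  99.5] circ 575.4 11.9 28.9
scene olive 468 [151. 225.] ztop 33.2 mean [ 622.  -265.7   31.8] circ 620.8 -265.7 28.9
scene purple 458 [194. 228.] ztop 33.2 mean [ 631.2 -157.9   31.8] circ 630.4 -157.3 29.1
scene purple 498 [282. 250.] ztop 33.4 mean [694.5  59.   31.7] circ 693.2 59.9 29.5
scene purple 550 [157. 261.] ztop 33.2 mean [ 722.6 -237.    31.9] circ 721.5 -236.7 29.8
scene turq 375 [220. 205.] ztop 33.1 mean [562.2 -96.8  31.8] circ 561.1 -96.6 28.6
scene arm px [468.32749071  63.96032274]
```

drive_tool:
  steps:
    - [0,0,-0.03,0,0.0854]
    - [0.034,0.032,0,0,0.0854]
    - [0.034,0.032,0,0,0.0854]
    - [0.034,0.032,0,0,0.0854]
    - [0.034,0.032,0,0,0.0854]
    - [0.034,0.032,0,0,0.0854]
    - [0.034,0.032,0,0,0.0854]
    - [0.034,0.032,0,0,0.0854]
    - [0.034,0.032,0,0,0.0854]
    - [0.034,0.032,0,0,0.0854]
    - [0.034,0.032,0,0,0.0854]
    - [0.034,0.032,0,0,0.0854]
    - [0.034,0.032,0,0,0.0854]
    - [0.034,0.032,0,0,0.0854]
    - [0.034,0.032,0,0,0.0854]
    - [0.034,0.032,0,0,0.0854]
    - [0.034,0.032,0,0,0.0854]
    - [0.034,0.032,0,0,0.0854]
    - [0.034,0.032,0,0,0.0854]
    - [0.025,0.02,0.0,0,0.0854]

```text
clock: 2.1
position: [598.2, -224.0, 260.2]
ee_rot: [0.98, -0.2, -0.001, 0.0]
contact_force: [-0.1, 0.5, 0.1]
gripper_width: 85.6
```

drive_tool:
  steps:
    - [0.035,0.031,0.0,0,0.0854]
    - [0,0,0.04,0,0.0854]
    - [0,0,0.04,0,0.0854]
    - [0,0,0.04,0,0.0854]
    - [0,0,0.0,0,0.0854]
    - [0,0,0.0,0,0.0854]
    - [0,0,0.0,0,0.0854]

```text
clock: 2.8
position: [619.9, -263.8, 144.2]
ee_rot: [0.98, -0.198, 0.002, 0.0]
contact_force: [0.4, 0.3, 1.3]
gripper_width: 85.4
```

```bash
cat >> h.py <<'E'
from scipy.spatial.transform import Rotation
def wrist(arm,fn):
    s=arm.read_state(); im,d=arm.get_image("wrist"); cv2.imwrite(fn,im)
    cp=arm.camera_params("wrist"); W=np.eye(4);W[:3,:3]=Rotation.from_quat(s["ee_rot"]).as_matrix();W[:3,3]=s["position"]
    return s,im,d.astype(float),cp["K"],np.linalg.inv(W@cp["mount"])
def olive(im,d,K,T,minarea=300):
    hsv=cv2.cvtColor(im,cv2.COLOR_BGR2HSV); m=cv2.inRange(hsv,(27,70,40),(45,255,255)); nn,l,s,c=cv2.connectedComponentsWithStats(m)
    for i in range(1,nn):
        if s[i,4]<minarea: continue
        v,u=np.nonzero((l==i)&(d>0)); P=unproj(u.astype(float),v,d[v,u],K,T)
        zt=np.percentile(P[:,2],90); q=P[abs(P[:,2]-zt)<4]
        print(s[i,4],c[i].round(),"ztop",zt.round(1),"mean",q.mean(0).round(1),"circ",cv2.minEnclosingCircle(q[:,:2].astype(np.float32)))
E
python3 - <<'E'
from bench import arm
from h import *
s,im,d,K,T=wrist(arm,"pics/w1.png"); print(s["position"],s["ee_rot"]); olive(im,d,K,T)
E
```

```text
[ 619.91362914 -263.84240758  144.24953924] [ 9.80161747e-01 -1.98183870e-01  2.43707575e-03  4.03771409e-04]
3512 [262. 188.] ztop 31.4 mean [ 621.1 -268.3   30.5] circ ((620.0020141601562, -267.7642822265625), 30.457401275634766)
```

View pics/w1.png

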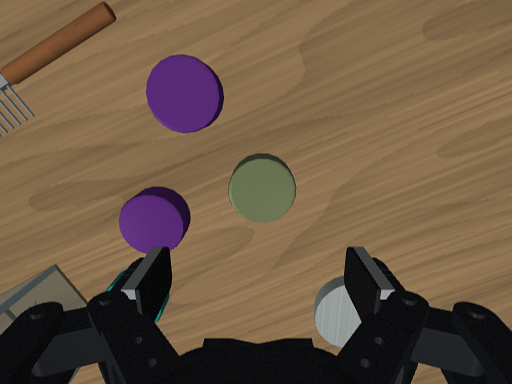

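drive_tool:
  steps:
    - [0.001,0.002,0.04,0,0.0854]
    - [0,0,0.04,0,0.0854]
    - [0,0,0.03,0,0.0854]
    - [0,0,0.02,0,0.0854]
    - [0,0,0.007,0,0.0854]
    - [0,0,0.0,0,0.0854]
    - [0,0,0.0,0,0.0854]

```text
clock: 3.55
position: [620.0, -266.0, 6.6]
ee_rot: [0.98, -0.198, 0.002, 0.0]
contact_force: [-0.5, -1.3, 0.3]
gripper_width: 85.5
```

drive_tool:
  steps:
    - [0,0,0.005,0,0.0854]
    - [0,0,0.0,0,0.0]
    - [0,0,0.0,0,0.0]
    - [0,0,0.0,0,0.0]
    - [0,0,0.0,0,0.0]
    - [0,0,0.0,0,0.0]
    - [0,0,0.0,0,0.0]
    - [0,0,0.0,0,0.0]
    - [0,0,0.0,0,0.0]

```text
clock: 4.45
position: [619.1, -265.8, 0.4]
ee_rot: [0.98, -0.198, 0.001, 0.0]
contact_force: [0.0, 0.7, 6.0]
gripper_width: 59.9
```

Run:
```python
from bench import arm
from h import *
s,im,d,K,T=wrist(arm,"pics/w2.png"); print(s["position"],s["gripper_width"],s["contact_force"]); olive(im,d,K,T)
```

```text
[ 6.19143972e+02 -2.65804697e+02  4.43468597e-01] 59.94301446143723 [0.04449578 0.72505377 5.99802476]
14039 [255. 269.] ztop 31.3 mean [ 623.6 -266.1   30.5] circ ((620.9241333007812, -266.1676940917969), 30.89203453063965)
```

View pics/w2.png

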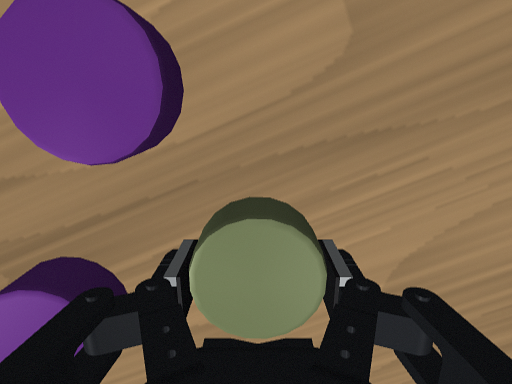

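drive_tool:
  steps:
    - [0,0,-0.02,0,0.0]
    - [0,0,-0.04,0,0.0]
    - [0,0,-0.05,0,0.0]
    - [0,0,-0.05,0,0.0]
    - [0,0,0,0,0.0]
    - [0,0,0,0,0.0]

```text
clock: 5.1
position: [618.5, -265.5, 160.4]
ee_rot: [0.98, -0.199, 0.001, -0.0]
contact_force: [0.3, 0.5, -2.4]
gripper_width: 60.1
```

Run:
```python
from bench import arm
from h import *
s,im,d,K,T=wrist(arm,"pics/w3.png"); print(s["position"],s["ee_rot"],s["gripper_width"],s["contact_force"]); olive(im,d,K,T)
R=Rotation.from_quat(s["ee_rot"]).as_matrix()
print(R.T@(np.array([571.8,13.3,160])-s["position"]))
```

```text
[ 618.48622991 -265.47151766  160.3722541 ] [ 9.80037501e-01 -1.98808875e-01  1.14499332e-03 -4.66247242e-04] 60.089507371936776 [ 0.26700769  0.46800878 -2.39935713]
14119 [256. 269.] ztop 191.2 mean [ 622.9 -265.9  190.4] circ ((620.1948852539062, -265.7125244140625), 31.05330467224121)
468 [  8. 339.] ztop 95.6 mean [587.2 -15.2  94.8] circ ((587.7632446289062, -14.779552459716797), 6.579232215881348)
[-151.62839854 -238.54136107    0.38666863]
```

View pics/w3.png

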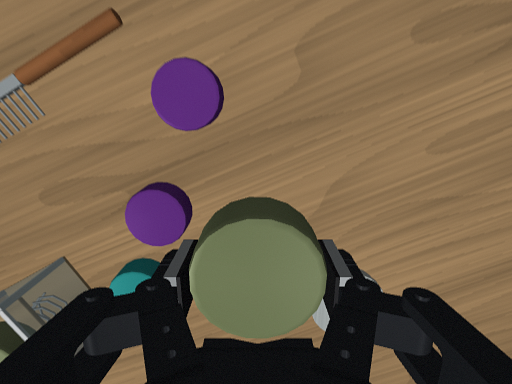

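drive_tool:
  steps:
    - [-0.032,-0.03,0,0,0.0]
    - [-0.032,-0.03,0,0,0.0]
    - [-0.032,-0.03,0,0,0.0]
    - [-0.032,-0.03,0,0,0.0]
    - [-0.032,-0.03,0,0,0.0]
    - [-0.032,-0.03,0,0,0.0]
    - [-0.032,-0.03,0,0,0.0]
    - [-0.03,-0.028,0,0,0.0]
    - [0,0,0,0,0]
    - [0,0,0,0,0]

```text
clock: 6.15
position: [475.8, 52.8, 157.8]
ee_rot: [0.98, -0.198, -0.001, 0.001]
contact_force: [-0.5, -1.0, -1.2]
gripper_width: 59.8
```

Run:
```python
from bench import arm
from h import *
s,im,d,K,T=wrist(arm,"pics/w4.png"); print(s["position"],s["ee_rot"],s["gripper_width"]); olive(im,d,K,T)
v,u=np.nonzero(d>0);P=unproj(u.astype(float),v,d[v,u],K,T)
k=(P[:,2]>86)&(P[:,2]<93)&(np.hypot(P[:,0]-571,P[:,1]-14)<75)
print(k.sum(),cv2.minAreaRect(P[k,:2].astype(np.float32)))
```

```text
[475.77652788  52.83107399 157.79078534] [ 0.98029386 -0.19753664 -0.00149734  0.00098708] 59.76180371017406
7972 [259.  51.] ztop 99.5 mean [573.1  11.3  98.6] circ ((572.5842895507812, 11.542984962463379), 30.570222854614258)
14448 [257. 269.] ztop 188.7 mean [480.2  52.  187.9] circ ((477.3959045410156, 52.752620697021484), 31.022842407226562)
1646 [ 54. 266.] ztop 27.2 mean [475.6 289.1  26.1] circ ((469.705322265625, 300.8830871582031), 42.55244445800781)
3320 ((572.2313842773438, 14.309890747070312), (94.14116668701172, 93.85601806640625), 6.348881721496582)
```

View pics/w4.png

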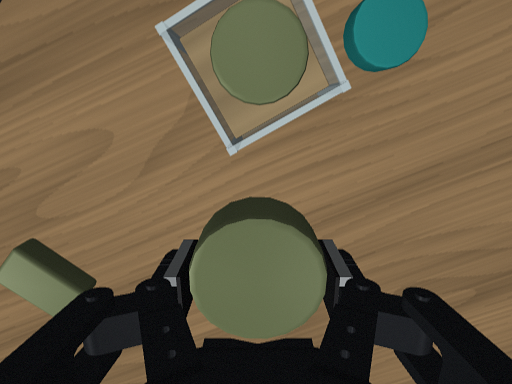

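drive_tool:
  steps:
    - [0.035,0,0,0,0.0]
    - [0.035,0,0,0,0.0]
    - [0.032,0,0,0,0.0]
    - [0,0,0,0,0.0]
    - [0,0,0.03,0,0]
    - [0,0,0.015,0,0]
    - [0,0,0.008,0,0]
    - [0,0,0,0,0]
    - [0,0,0,0,0]

```text
clock: 7.1
position: [571.3, 12.4, 106.7]
ee_rot: [0.98, -0.199, 0.0, 0.0]
contact_force: [-0.1, -0.4, -0.2]
gripper_width: 60.2
```

Run:
```python
from bench import arm
from h import *
s,im,d,K,T=wrist(arm,"pics/w5.png"); print(s["position"],s["ee_rot"],s["gripper_width"],s["contact_force"]); olive(im,d,K,T)
```

```text
[571.30962025  12.3769465  106.72756223] [ 9.80048125e-01 -1.98760081e-01  3.21328559e-04  1.19856901e-05] 60.23387931368844 [-0.08575945 -0.36360039 -0.21084253]
15905 [256. 261.] ztop 137.5 mean [575.7  11.8 136.8] circ ((572.8897094726562, 12.240346908569336), 31.069276809692383)
```

drive_tool:
  steps:
    - [0,0,0.003,0,0]
    - [0,0,0.002,0,0]
    - [0,0,0,0,0]
    - [0,0,0,0,0]

```text
clock: 7.55
position: [571.0, 12.8, 101.4]
ee_rot: [0.98, -0.199, 0.0, -0.0]
contact_force: [-0.4, 0.5, -0.7]
gripper_width: 59.8
```

drive_tool:
  steps:
    - [0,0,0.001,0,0]
    - [0,0,0.001,0,0]
    - [0,0,0,0,0]
    - [0,0,0,0,0]

```text
clock: 7.95
position: [571.2, 12.8, 100.2]
ee_rot: [0.98, -0.198, 0.0, -0.0]
contact_force: [-1.4, 1.1, 4.5]
gripper_width: 59.9
```

drive_tool:
  steps:
    - [0,0,0,0,0.068]
    - [0,0,0,0,0.076]
    - [0,0,0,0,0.0854]
    - [0,0,0,0,0.0854]
    - [0,0,-0.02,0,0.0854]
    - [0,0,-0.03,0,0.0854]
    - [0,0,-0.03,0,0.0854]
    - [0,0,0,0,0]
    - [0,0,0,0,0]
    - [0,0,0,0,0]
    - [0,0,0,0,0]
    - [0,0,0,0,0]
    - [0,0,0,0,0]

```text
clock: 9.25
position: [570.7, 12.7, 178.6]
ee_rot: [0.98, -0.199, -0.001, 0.0]
contact_force: [0.0, -0.6, 0.0]
gripper_width: 0.4
```

Run:
```python
from bench import arm
from h import *
s,im,d,K,T=wrist(arm,"pics/w6.png"); print(s["position"],s["ee_rot"],s["gripper_width"],s["contact_force"]); olive(im,d,K,T)
im,d=arm.get_image("top");cp=arm.camera_params("top");cv2.imwrite("pics/top6.png",im);olive(im,d.astype(float),cp["K"],cp["world_to_cam"])
```

```text
[570.73183232  12.70991039 178.63997442] [ 9.80089436e-01 -1.98555481e-01 -5.72340830e-04  3.00546843e-04] 0.4425631944413196 [ 0.00947999 -0.62078914  0.0481817 ]
5769 [257. 202.] ztop 131.2 mean [578.   10.6 130.3] circ ((573.1654052734375, 12.606860160827637), 30.591087341308594)
743 [ 66. 322.] ztop 27.4 mean [497.1 305.6  26.3] circ ((487.069091796875, 317.54388427734375), 29.29266357421875)
571 [239. 195.] ztop 133.9 mean [560.   16.  132.4] circ ((570.3141479492188, 14.190996170043945), 29.833547592163086)
```

View pics/w6.png

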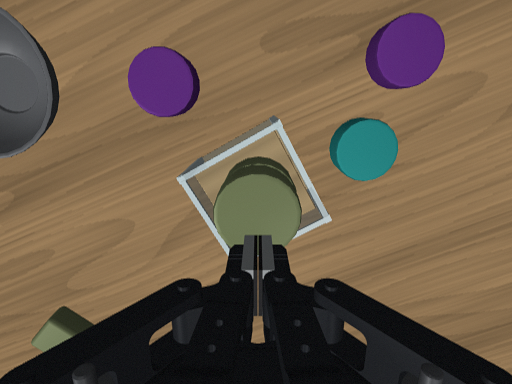

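drive_tool:
  steps:
    - [0.001,-0.001,0.03,0,0]
    - [0,0,0.01,0,0]
    - [0,0,0.004,0,0]
    - [0,0,0.003,0,0]
    - [0,0,0.003,0,0]
    - [0,0,0.003,0,0]
    - [0,0,0.003,0,0]
    - [0,0,0.003,0,0]
    - [0,0,0,0,0]

```text
clock: 10.25
position: [572.8, 13.3, 122.1]
ee_rot: [0.98, -0.198, 0.001, -0.0]
contact_force: [-1.7, -0.1, 5.1]
gripper_width: -0.1
```

Run:
```python
from bench import arm
from h import *
s=arm.read_state();print(s["position"],s["contact_force"],s["wrist_torque"])
im,d=arm.get_image("scene");cp=arm.camera_params("scene");cv2.imwrite("pics/s7.png",cv2.resize(im[140:260,180:340],None,fx=4,fy=4))
olive(im,d.astype(float),cp["K"],cp["world_to_cam"],150)
```

```text
[572.77399908  13.26755571 122.09799128] [-1.72536833 -0.09283257  5.10206904] [-0.05748462  0.61170253 -0.03158873]
490 [368. 177.] ztop 30.8 mean [468.3 308.4  29.4] circ ((468.0110168457031, 307.61395263671875), 43.03022766113281)
383 [264. 194.] ztop 122.3 mean [587.   16.4 121.3] circ ((576.460693359375, 13.562972068786621), 28.11359214782715)
```

View pics/s7.png

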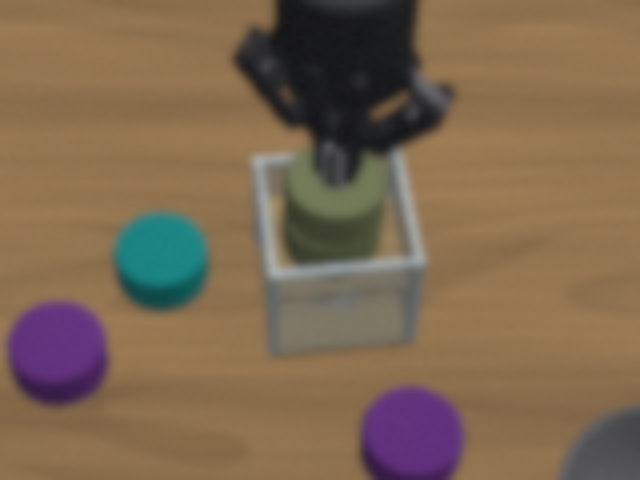

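Going well: the pile sinks with the push and stays upright. Continue to TCP about 91.

drive_tool:
  steps:
    - [0,0,0.003,0,0]
    - [0,0,0.003,0,0]
    - [0,0,0.003,0,0]
    - [0,0,0.003,0,0]
    - [0,0,0.003,0,0]
    - [0,0,0.003,0,0]
    - [0,0,0.003,0,0]
    - [0,0,0.003,0,0]
    - [0,0,0.003,0,0]
    - [0,0,0,0,0]
    - [0,0,0,0,0]

```text
clock: 11.4
position: [572.8, 13.3, 95.2]
ee_rot: [0.98, -0.198, 0.001, -0.0]
contact_force: [-1.6, 0.1, 7.2]
gripper_width: 0.2
```

drive_tool:
  steps:
    - [0,0,0.003,0,0]
    - [0,0,0.002,0,0]
    - [0,0,0,0,0]
    - [0,0,0,0,0]
    - [0,0,-0.01,0,0]
    - [0,0,-0.03,0,0]
    - [0,0,-0.05,0,0]
    - [-0.04,0,0,0,0]
    - [-0.04,0,0,0,0]
    - [-0.03,0,0,0,0]
    - [0,0,0,0,0]
    - [0,0,0,0,0]

```text
clock: 12.6
position: [471.3, 56.6, 179.5]
ee_rot: [0.98, -0.198, 0.001, -0.001]
contact_force: [0.7, 0.5, 0.6]
gripper_width: 0.1
```

Run:
```python
from bench import arm
from h import *
s,im,d,K,T=wrist(arm,"pics/w8.png"); print(s["position"],s["contact_force"]); olive(im,d,K,T)
v,u=np.nonzero(d>0);P=unproj(u.astype(float),v,d[v,u],K,T)
k=(np.hypot(P[:,0]-573,P[:,1]-13)<24); q=P[k]; A=np.c_[q[:,:2]-[573,13],np.ones(len(q))]; print("puck plane",np.linalg.lstsq(A,q[:,2],rcond=None)[0])
c=(P[:,:2]-[572,14.4])@np.array([[np.cos(.11),-np.sin(.11)],[np.sin(.11),np.cos(.11)]]); r=abs(c).max(1); k=(r>42.8)&(r<45.2)&(P[:,2]>80)&(P[:,2]<100);print("rim z",np.median(P[k,2]),k.sum())
for n in("top","scene"):
    im,d=arm.get_image(n);cp=arm.camera_params(n);cv2.imwrite(f"pics/{n}8.png",im);print(n);olive(im,d.astype(float),cp["K"],cp["world_to_cam"],150)
```

```text
[471.32029435  56.57946218 179.50892189] [0.74082843 0.54654503 0.5841195 ]
5940 [260.  52.] ztop 89.8 mean [572.8  12.6  88.8] circ ((572.2742309570312, 12.860441207885742), 30.621686935424805)
1589 [ 70. 256.] ztop 27.8 mean [464.9 290.1  26.7] circ ((464.68023681640625, 307.7037353515625), 46.79698944091797)
puck plane [-1.12471559e-04  2.70891011e-04  8.89275467e+01]
rim z 88.60123686549898 1317
top
560 [243. 192.] ztop 92.4 mean [572.7   6.8  90.9] circ ((571.318115234375, 13.878379821777344), 30.251672744750977)
scene
494 [368. 177.] ztop 30.9 mean [467.7 308.1  29.3] circ ((466.65411376953125, 309.5782470703125), 43.03282165527344)
352 [263. 195.] ztop 91.3 mean [577.7  15.1  89.8] circ ((574.82568359375, 13.649419784545898), 29.494585037231445)
```

View pics/w8.png

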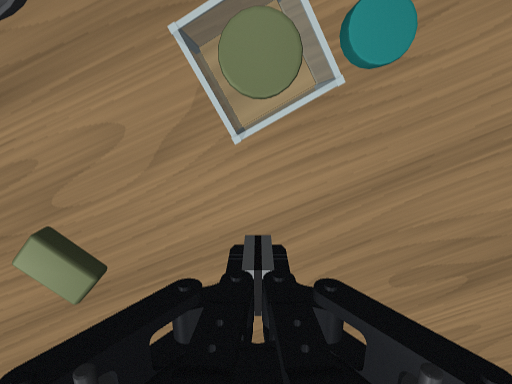

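View pics/scene8.png

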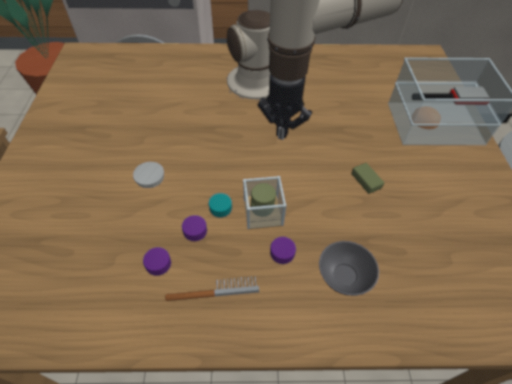

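The puck top is level with the rim (88.9 mm against 88.6 mm in the same wrist picture). It is flat and centred, and the arm is clear.

```bash
python3 -c "
from bench import arm
print(arm.job_done())"
```

```text
the job is handed in; nothing more can be done
None
```

I placed the spare olive puck flat on the loaded one, pushed the pile down with the closed fingertips and backed the arm off. I then handed the job in at about 13 s of the 42 s allowed.

- **Level:** in the last wrist picture the top of the spare puck is at 88.9 mm and the rim at 88.6 mm. Its tilt is negligible.
- **Centring:** the spare puck is about 2 mm from the bin's centre. The loaded puck was about 3 mm off before the push. I could not measure it afterwards because it lies under the spare one.
- **Push:** the push readings showed about 7 N upward on the tool.
- **Bystanders:** the oblong bar is where it was (within 1–2 mm, by the scene camera). None of the look-alikes was touched.
- **Disagreement:** the three cameras differ by about 2–3 mm in position and height, close to the stated 2 mm calibration error and well inside the tolerances.

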